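# Put the denture-care shelf on charge for the night

## Task

Get the denture-care kit ready for the night: plug every battery pack fully home into the charger, one to a socket, and only when all of them are in, push the charger's switch lever all the way over to its far side. Also pile all the slatted drying trays squarely between the posts of the low stand, all lying flat and lined up with its edges. Leave the other toiletries standing where they are.

Things in the scene. Friction and masses are not known exactly. Their poses are not given: they have to be found in the camera images.
- stand_top (a point): centre of the top face of the fixed stand's grey base, 86 mm (x) by 120 mm (y), 8 mm high; this point is 8 mm above the work surface. Eight upright steel posts (radius 4 mm, tops 62 mm above the work surface) at x +-38, y +-35 and x +-20, y +-55 mm guide the pile with 6 mm play all round. Trays go between them, long side along y, either way round; fingers have room at mid long side
- socket0 (a point): centre of the mouth of one of the three sockets, in a row along y at 65 mm spacing (socket1 in the middle), in the top face of the fixed white charger, a block 72 mm (x) by 206 mm (y) and 45 mm high. Each socket is a rectangular hole 28 mm (x) by 40 mm (y) and 30 mm deep with a 1.5 mm chamfer; axes are those of the charger, z up; this point is 45 mm above the work surface
- socket1 (a point): centre of the mouth of one of the three sockets, in a row along y at 65 mm spacing (socket1 in the middle), in the top face of the fixed white charger, a block 72 mm (x) by 206 mm (y) and 45 mm high. Each socket is a rectangular hole 28 mm (x) by 40 mm (y) and 30 mm deep with a 1.5 mm chamfer; axes are those of the charger, z up; this point is 45 mm above the work surface
- socket2 (a point): centre of the mouth of one of the three sockets, in a row along y at 65 mm spacing (socket1 in the middle), in the top face of the fixed white charger, a block 72 mm (x) by 206 mm (y) and 45 mm high. Each socket is a rectangular hole 28 mm (x) by 40 mm (y) and 30 mm deep with a 1.5 mm chamfer; axes are those of the charger, z up; this point is 45 mm above the work surface
- switch (a joint): switch lever at the charger's +y end, on a hinge along the charger's y. 0 rad = off, leaning 0.5 rad towards the charger's -x side (the robot); 1.0 rad = on, leaning 0.5 rad to the +x side. It starts between 0 and 0.12, turns under light push (about 0.06 N m) and stays where it is left
- switch_tip (a point): centre of the black ball (radius 13 mm) at the tip of the switch lever, a steel rod of 5 mm radius; it is 80 mm from the hinge, which lies along the charger's y in line with the row of sockets, 150 mm from the middle socket and 22 mm above the work surface. The lever stands on a grey block 70 mm (x) by 50 mm (y) by 25 mm high with a steel barrel up to 35 mm
- pack0: battery pack (2 or 3 are present, alike, any pack fits any socket): white head 34 mm (x) by 48 mm (y) and 45 mm high over a narrower grey plug foot 24 mm (x) by 36 mm (y) and 25 mm high, 70 mm tall in all, about 0.14 kg. Stands upright on its foot. Origin at the centre of the foot's underside, z up. Plugged in (x along the charger's x, either way round) the head's shoulders rest on the charger's top face
- pack1: battery pack (2 or 3 are present, alike, any pack fits any socket): white head 34 mm (x) by 48 mm (y) and 45 mm high over a narrower grey plug foot 24 mm (x) by 36 mm (y) and 25 mm high, 70 mm tall in all, about 0.14 kg. Stands upright on its foot. Origin at the centre of the foot's underside, z up. Plugged in (x along the charger's x, either way round) the head's shoulders rest on the charger's top face
- pack2: battery pack (2 or 3 are present, alike, any pack fits any socket): white head 34 mm (x) by 48 mm (y) and 45 mm high over a narrower grey plug foot 24 mm (x) by 36 mm (y) and 25 mm high, 70 mm tall in all, about 0.14 kg. Stands upright on its foot. Origin at the centre of the foot's underside, z up. Plugged in (x along the charger's x, either way round) the head's shoulders rest on the charger's top face
- tray0: drying tray (3 or 4 are present, alike): flat white rigid slab with grey slots drawn across its top, 56 mm (x) by 90 mm (y) by 12 mm thick, about 0.08 kg, both faces flat. Lies flat; origin at the centre of its underside, z up
- tray1: drying tray (3 or 4 are present, alike): flat white rigid slab with grey slots drawn across its top, 56 mm (x) by 90 mm (y) by 12 mm thick, about 0.08 kg, both faces flat. Lies flat; origin at the centre of its underside, z up
- tray2: drying tray (3 or 4 are present, alike): flat white rigid slab with grey slots drawn across its top, 56 mm (x) by 90 mm (y) by 12 mm thick, about 0.08 kg, both faces flat. Lies flat; origin at the centre of its underside, z up
- tray3: drying tray (3 or 4 are present, alike): flat white rigid slab with grey slots drawn across its top, 56 mm (x) by 90 mm (y) by 12 mm thick, about 0.08 kg, both faces flat. Lies flat; origin at the centre of its underside, z up
- denture_cup: bystander: round clear soaking cup with twist-lock lid, 92 mm across, 100 mm high; origin under its centre
- toothbrush: bystander: orange toothbrush lying along its y, 170 mm long, 13 mm wide, 21 mm high at the bristles; origin under its middle
- denture_brush: bystander: round dark hard silicone brush 60 mm across, 60 mm high with a waisted handle; origin under its centre
- pill_pot: bystander: egg-shaped white ceramic pot 68 mm across, 78 mm high; origin under its centre
- compact: bystander: closed round steel compact mirror 76 mm across, 14 mm thick, lying flat; origin under its centre
- mouthwash: bystander: green travel-size mouthwash bottle 56 mm across, 110 mm high; origin under its centre

How it is judged:
On the way, in this order (a step that is already met when the one before it is completed fails the run):
1. every battery pack is fully home in a socket of the charger (((horizontal distance between pack0 and socket0 below 0.005 m and z of pack0 in the frame of socket0 below -0.021 m and angle between pack0's own z axis and vertical below 0.08 rad) or (horizontal distance between pack0 and socket1 below 0.005 m and z of pack0 in the frame of socket1 below -0.021 m and angle between pack0's own z axis and vertical below 0.08 rad) or (horizontal distance between pack0 and socket2 below 0.005 m and z of pack0 in the frame of socket2 below -0.021 m and angle between pack0's own z axis and vertical below 0.08 rad)) and ((horizontal distance between pack1 and socket0 below 0.005 m and z of pack1 in the frame of socket0 below -0.021 m and angle between pack1's own z axis and vertical below 0.08 rad) or (horizontal distance between pack1 and socket1 below 0.005 m and z of pack1 in the frame of socket1 below -0.021 m and angle between pack1's own z axis and vertical below 0.08 rad) or (horizontal distance between pack1 and socket2 below 0.005 m and z of pack1 in the frame of socket2 below -0.021 m and angle between pack1's own z axis and vertical below 0.08 rad)) and ((horizontal distance between pack2 and socket0 below 0.005 m and z of pack2 in the frame of socket0 below -0.021 m and angle between pack2's own z axis and vertical below 0.08 rad) or (horizontal distance between pack2 and socket1 below 0.005 m and z of pack2 in the frame of socket1 below -0.021 m and angle between pack2's own z axis and vertical below 0.08 rad) or (horizontal distance between pack2 and socket2 below 0.005 m and z of pack2 in the frame of socket2 below -0.021 m and angle between pack2's own z axis and vertical below 0.08 rad))), for 0.2 s.
2. then the switch lever is pushed over to its far side (value of joint switch above 0.85 rad), for 0.2 s.
At the end, for the whole second after the job is handed in: Each pack present is upright in a socket, foot at least 21 mm deep (25 is home) and centred within 5 mm; lever past 0.85 rad; each tray present lies flat and still, centre within 10 mm of the stand's horizontally, edges within 0.14 rad of the stand's, so that they form one pile (all of step 1 and value of joint switch above 0.85 rad and horizontal distance between each of tray0, tray1, tray2, tray3 and stand_top below 0.01 m and angle between the x axis of each of tray0, tray1, tray2, tray3 and the x axis of stand_top, either way round below 0.14 rad and angle between each of tray0, tray1, tray2, tray3's own z axis and vertical below 0.06 rad and linear speed of each of tray0, tray1, tray2, tray3 below 0.02 m/s); the robot touches nothing.
It fails at once if one of the other toiletries is moved more than 5 cm (distance of any of denture_cup, toothbrush, denture_brush, pill_pot, compact, mouthwash from where it was at the start of the episode above 0.05 m).
It fails at once if the cup, silicone brush, pill pot or mouthwash is knocked over (angle between any of denture_cup, denture_brush, pill_pot, mouthwash's own z axis and vertical above 0.5 rad).
Of pack0, pack1, pack2 only 2 to 3 are there at a start; the rules pass over those that are not, and their reading is None.
Of tray0, tray1, tray2, tray3 only 3 to 4 are there at a start; the rules pass over those that are not, and their reading is None.
At some moment in a run one of tray0, tray1, tray2, tray3 may be knocked a few centimetres aside while the robot is not near it.
It also fails if it takes over 210 s, if anything falls off the work surface, if the arm or the gripper's body presses on something with over 40 N, if the wrist force passes 120 N, or if a joint passes its speed limit or range.

## Robot

A 6-joint arm with a two-finger parallel gripper is mounted at the origin on the work surface. World frame = base frame: x ahead of the robot, y to its left, z up, the work surface at z = 0. Lengths are in m, angles in rad, forces in N, time in s.
With the tool pointing down it reaches from about 0.25 to 0.725 m from the base axis. Payload 4 kg.
Tool frame: the origin (TCP) lies midway between the tips of the shut fingers; the grasp point (between the pads) lies 19 mm behind it (bot.grip_point_offset is the distance from the TCP to the grasp point, in m); z points along the fingers, y is the line along which they close (so a half turn about z gives the same grasp; the last joint's range is limited). The gripper opens to 85 mm and grips with 20 to 120 N. Pads are 22 mm wide; open, the fingers measure 114 mm over their backs; the gripper's body (76 mm by 85 mm) begins 54 mm behind the grasp point. The pads swing forward as they close: fully open they stand 13 mm farther back than shut.
Start: joints at [-1.346, 0.241, 0.005, 1.335, 0, 1.571], TCP at [0.111, -0.487, 0.231] pointing down, gripper open.
Joint ranges: [-2.72, 2.72], [-1.05, 1.87], [-1.09, 1.28], [-1.99, 2.15], [-1.42, 1.44], [-3.14, 3.14]. Speed limits (rad/s): [2.79, 2.79, 3.14, 3.14, 3.14, 3.14].

## Interface

Orientations are given as a unit quaternion [x, y, z, w].
In Python, from workcell import bot gives the robot as it stands.
- The arm moves only by the tool step_arm, never from a script. Its argument "targets" is text: rows parted by semicolons, each of 7 numbers parted by spaces: the opening, from -1 (shut) to 1 (fully open), so that 0 is half open, then the shift along the world's x, y, z normalised to -1 to 1, where 1 is 0.5 m, then the turn, a rotation vector about the world's x, y, z normalised to -1 to 1, where 1 is pi/4 rad. In form: gripper x y z wx wy wz; .... A call has 1 to 10 rows; each row is the pose to reach, as a shift and turn from the pose commanded when the call began; what a row does not reach only later rows make up. A row lasts 1/12 s, in which the tool goes at most 41.7 mm and 7.16 degrees, less where a joint would pass 70% of its speed; a pose out of reach is approached as far as the arm can. A call with a number of a shift or a turn outside -1 to 1 is refused whole. A call with a gripper value outside its range is refused whole. The fingers move at their own pace and stop on an object; the grip force is fixed at half the most. Time passes only in rows, so rows that repeat a pose let the fingers close. It gives the time, the measured TCP pose, the force, the opening and the grip force at its end, in the units of the state.
- bot.get_obs(): the state, without advancing time (a new reading comes with each control period).
- bot.camera(name): name is "side" or "top" or "wrist"; returns the picture (400x640x3 uint8, red, green, blue); there is no depth.
- bot.camera_info(name): a dict with "vertical_fov" (degrees; the focal length in pixels is half the picture's height over the tangent of half this angle, whatever the lens; pixels are square), "cx", "cy" (the principal point, pixels), "pose" (4x4, takes a point from camera to world coordinates). Camera axes: x right, y up, looking along -z (the intrinsics and any distortion apply to the point x, -y, -z); pixel columns grow to the right and rows downward; lengths in m; the calibration is good to about 2 mm. A picture is of the moment at which its call begins: read the wrist's pose just before it. camera_info takes no time and is no camera call; for the wrist camera it gives the pose at the moment of the call.
- bot.job_done(): hands the job in; it is judged then, once.
The state is a dict: "clock": time; "joint_pos": joint angles; "joint_vel": joint speeds; "tau": joint torques, N m; "eef_pos": TCP position; "tool_rot": TCP orientation; "ft_force": force on the tool from outside, world axes, zero at the start; "ft_torque": the same for the moment, N m; "grip_width": finger opening in m; "grasp_force": force on a finger pad.
Only numpy, scipy, OpenCV 4.12 (cv2) and the standard library are available. Lean on these libraries where they do the work, as an engineer would, in place of code of your own. Each camera call takes 0.05 s, during which the arm holds its last target. There are 200 camera calls.

## Working session

There is one attempt and no reset: what is moved stays moved. The work goes in short steps, Python scripts to look and compute and a tool call to move; the robot and the scene stay as the last step left them, time stands still between calls to the robot, and variables do not carry over. Pictures are saved under pics/ and viewed, at most 14 in all, crops included, and the job is handed in when it is done.

Besides the shell and the picture viewer there is one more tool, called after "Call:" by a JSON object that holds its "fn" and its "kwargs". step_arm: Moves the arm, as the interface text tells. Scaled input: -1 to 1 covers 0.5 m each way for a shift and pi/4 rad each way for a turn. Its arguments: {"type":"object","properties":{"targets":{"type":"string"}},"required":["targets"]}

```bash
mkdir -p pics; ls; python3 - <<'E'
from workcell import bot
import cv2
for n in ("top","side"):
    im=bot.camera(n); cv2.imwrite(f"pics/{n}0.png",cv2.resize(im[:,:,::-1],(800,500),interpolation=cv2.INTER_CUBIC))
    cv2.imwrite(f"{n}0_raw.png",im[:,:,::-1])
    print(n,bot.camera_info(n))
print(bot.get_obs())
E
```

```text
pics
top {'vertical_fov': 42.322557138684374, 'cx': 303.6424886938593, 'cy': 209.6965363254845, 'pose': array([[ 0.02166487,  0.98315713, -0.18147366,  0.39816946],
       [-0.99963004,  0.02428775,  0.01224321, -0.0104447 ],
       [ 0.01644459,  0.18114127,  0.98331959,  1.29615946],
       [ 0.        ,  0.        ,  0.        ,  1.        ]])}
side {'vertical_fov': 57.51880785728166, 'cx': 322.0586088761475, 'cy': 198.21669528567836, 'pose': array([[-0.71565444,  0.44221585, -0.54063283,  0.10265193],
       [-0.6984321 , -0.44688839,  0.55900213,  0.55232681],
       [ 0.00559707,  0.77764768,  0.6286754 ,  0.72834401],
       [ 0.        ,  0.        ,  0.        ,  1.        ]])}
{'clock': 0.1, 'joint_pos': array([-1.34598548e+00,  2.41371361e-01,  3.87790666e-03,  1.33516995e+00,
       -1.30151972e-05,  1.57077881e+00]), 'joint_vel': array([-0.0007891 , -0.00247258,  0.00137151, -0.00050362,  0.00099286,
       -0.00116344]), 'tau': array([ 3.30853281e-04, -3.73138082e+01,  2.53010309e+01,  1.08891007e-02,
        1.14175648e-04, -3.41093447e-06]), 'eef_pos': array([ 0.11133572, -0.48688809,  0.23049235]), 'tool_rot': array([ 9.93687743e-01,  1.12177530e-01, -1.11172261e-04, -9.26917198e-04]), 'ft_force': array([ 0.22261805, -0.21476718, -0.22524777]), 'ft_torque': array([ 0.0295778 ,  0.02478089, -0.02562572]), 'grasp_force': 0.0, 'grip_width': 0.08534007841904903}
```

View pics/top0.png

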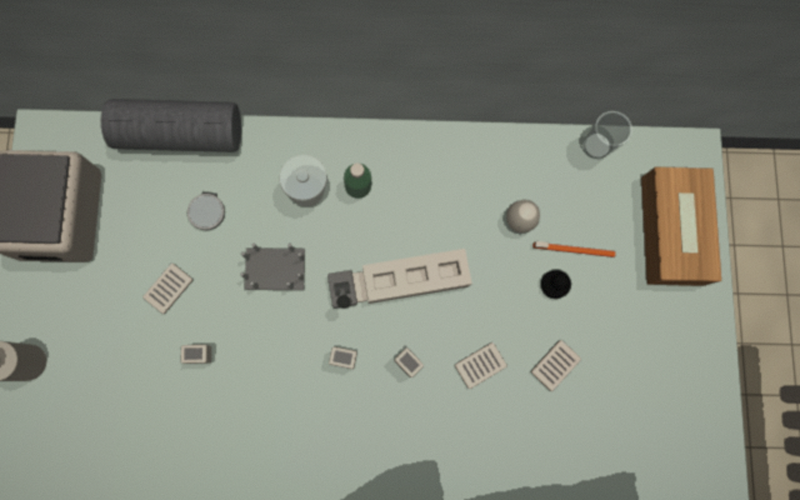

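View pics/side0.png

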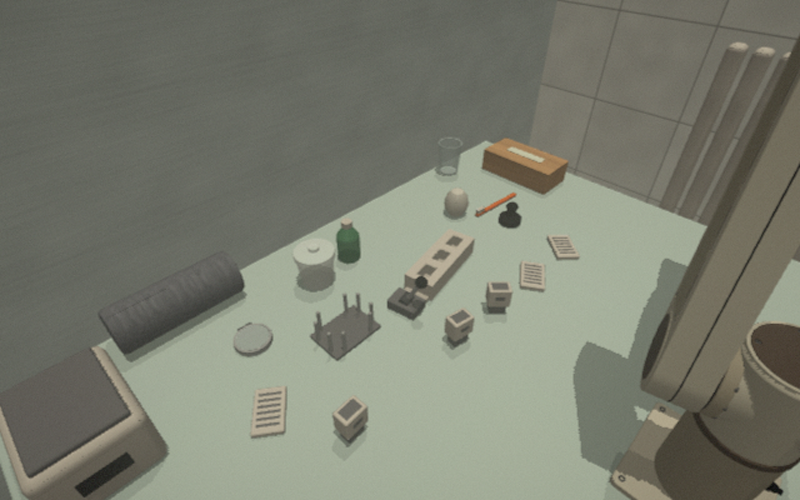

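The top view shows 3 trays (800-px picture at 168,288; 481,365; 556,365), 3 packs (195,354; 343,357; 408,362), the stand at 274,269, and the charger with sockets at 384,280; 416,274; 449,270. The lever ball is at 343,300. The side view confirms 3 trays and 3 packs.

```bash
cat > h.py <<'E'
import numpy as np, cv2
from workcell import bot
from scipy.spatial.transform import Rotation as R
def ray(n,uv,z,info=None):
    i=info or bot.camera_info(n); f=200/np.tan(np.radians(i["vertical_fov"]/2))
    uv=np.atleast_2d(uv).astype(float); P=np.array(i["pose"])
    d=np.c_[(uv[:,0]-i["cx"])/f,-(uv[:,1]-i["cy"])/f,-np.ones(len(uv))]@P[:3,:3].T
    o=P[:3,3]; return o+d*((z-o[2])/d[:,2])[:,None]
def proj(n,X,info=None):
    i=info or bot.camera_info(n); f=200/np.tan(np.radians(i["vertical_fov"]/2)); P=np.array(i["pose"])
    c=(np.atleast_2d(X)-P[:3,3])@P[:3,:3]
    return np.c_[i["cx"]-f*c[:,0]/c[:,2], i["cy"]+f*c[:,1]/c[:,2]]
E
python3 - <<'E'
from h import *
im=cv2.imread("top0_raw.png").astype(int)
m=((im[:,:,2]-im[:,:,1]>3)).astype(np.uint8)*255
m=cv2.morphologyEx(m,cv2.MORPH_CLOSE,np.ones((3,3)))
for c in cv2.findContours(m,cv2.RETR_EXTERNAL,cv2.CHAIN_APPROX_NONE)[0]:
    a=cv2.contourArea(c)
    if 150<a<6000:
        r=cv2.minAreaRect(c); p=ray("top",[r[0]],.012)[0]
        b=ray("top",cv2.boxPoints(r),.012)[:,:2]; e=[b[1]-b[0],b[2]-b[1]]; L=max(e,key=np.linalg.norm)
        print(np.round(r[0],1),a,np.round(p[:2],3),np.round([np.linalg.norm(k) for k in e],3),"long ang",round(np.degrees(np.arctan2(L[1],L[0]))%180,1))
for k,uv,z in [("packA",(195,354),.07),("packB",(343,357),.07),("packC",(408,362),.07),("stand",(274,269),.008),("s_l",(384,280),.045),("s_m",(416,274),.045),("s_r",(449,270),.045),("ball",(343,300),.09),("cup",(304,190),.05),("mouthw",(357,180),.06),("pot",(523,217),.04),("brush",(556,283),.05),("tb",(575,249),.01),("compact",(206,212),.01)]:
    print(k,np.round(ray("top",[np.array(uv)/1.25],z)[0],3))
i=bot.camera_info("wrist"); print(i)
o=bot.get_obs(); T=R.from_quat(o["tool_rot"]).as_matrix(); print("cam in tool",T.T@(i["pose"][:3,3]-o["eef_pos"])); print(T.T@i["pose"][:3,:3])
E
python3 - <<'E'
import cv2
im=cv2.imread("top0_raw.png")
c=im[180:320,100:500]; cv2.imwrite("pics/crop1.png",cv2.resize(c,(800,280),interpolation=cv2.INTER_CUBIC))
E
```

```text
[326.8 289.8] 250.5 [ 0.436 -0.088] [0.035 0.047] long ang 46.3
[274.  285.7] 242.5 [0.443 0.042] [0.034 0.048] long ang 80.1
[156. 283.] 259.0 [0.444 0.332] [0.054 0.034] long ang 91.3
[384.3 292. ] 751.5 [ 0.434 -0.229] [0.089 0.055] long ang 121.6
[ 17.5 288. ] 798.0 [0.424 0.667] [0.085 0.073] long ang 91.3
[444.5 292. ] 766.0 [ 0.437 -0.378] [0.088 0.056] long ang 134.6
[133.8 230.3] 727.0 [0.572 0.396] [0.089 0.056] long ang 143.7
[325.7 221.3] 2612.5 [ 0.607 -0.083] [0.25  0.077] long ang 101.0
[459.  199.1] 340.0 [ 0.672 -0.422] [0.017 0.17 ] long ang 84.8
[418.  172.5] 460.0 [ 0.74  -0.318] [0.066 0.062] long ang 179.2
[544.7 180.4] 5403.0 [ 0.727 -0.645] [0.159 0.257] long ang 178.9
packA [0.441 0.316 0.07 ]
packB [0.442 0.039 0.07 ]
packC [ 0.435 -0.083  0.07 ]
stand [0.617 0.186 0.008]
s_l [ 0.594 -0.036  0.045]
s_m [ 0.607 -0.098  0.045]
s_r [ 0.617 -0.163  0.045]
ball [0.547 0.042 0.09 ]
cup [0.771 0.128 0.05 ]
mouthw [0.791 0.023 0.06 ]
pot [ 0.729 -0.313  0.04 ]
brush [ 0.595 -0.373  0.05 ]
tb [ 0.673 -0.425  0.01 ]
compact [0.731 0.331 0.01 ]
{'vertical_fov': 68.73243210844046, 'cx': 316.4642888405832, 'cy': 206.17395825511443, 'pose': array([[ 0.22279955,  0.94158106,  0.25255783,  0.17581323],
       [-0.9748627 ,  0.21565917,  0.05598074, -0.47218798],
       [-0.00175601, -0.2586817 ,  0.96596102,  0.37258083],
       [ 0.        ,  0.        ,  0.        ,  1.        ]])}
cam in tool [ 0.06613014 -0.00022088 -0.14208918]
[[-1.42754415e-04  9.65965925e-01  2.58669309e-01]
 [ 9.99999984e-01  1.66624507e-04 -7.03569490e-05]
 [-1.11063061e-04  2.58669295e-01 -9.65965933e-01]]
```

Call:
{"fn": "step_arm", "kwargs": {"targets": "1 0.78 0.914 0.04 0 0 0;1 0.78 0.914 0.04 0 0 0;1 0.78 0.914 0.04 0 0 0;1 0.78 0.914 0.04 0 0 0;1 0.78 0.914 0.04 0 0 0;1 0.78 0.914 0.04 0 0 0;1 0.78 0.914 0.04 0 0 0;1 0.78 0.914 0.04 0 0 0;1 0.78 0.914 0.04 0 0 0;1 0.78 0.914 0.04 0 0 0"}}

```text
clock: 0.93
eef_pos: [0.3824, -0.1687, 0.2451]
tool_rot: [0.994, 0.112, -0.0, 0.0]
ft_force: [0.7, -1.6, -0.1]
grip_width: 0.085
grasp_force: 0.0
```

Call:
{"fn": "step_arm", "kwargs": {"targets": "1 0.26 0.25 0 0 0 0;1 0.26 0.25 0 0 0 0;1 0.26 0.25 0 0 0 0;1 0.26 0.25 0 0 0 0;1 0.26 0.25 0 0 0 0;1 0.26 0.25 0 0 0 0"}}

```text
clock: 1.43
eef_pos: [0.5135, -0.043, 0.244]
tool_rot: [0.993, 0.115, -0.0, -0.0]
ft_force: [-1.0, -0.9, 0.1]
grip_width: 0.0853
grasp_force: 0.0
```

```bash
python3 - <<'E'
from h import *
import pickle
i=bot.camera_info("wrist"); im=bot.camera("wrist"); o=bot.get_obs(); print(o["eef_pos"],o["tool_rot"])
pickle.dump(i,open("w1.pkl","wb")); cv2.imwrite("w1.png",im[:,:,::-1])
cv2.imwrite("pics/w1.png",cv2.resize(im[:,:,::-1],(800,500),interpolation=cv2.INTER_CUBIC))
E
```

```text
[ 0.51197073 -0.04456254  0.24410774] [ 9.93523115e-01  1.13624681e-01 -1.11821447e-03 -3.22516969e-05]
```

View pics/w1.png

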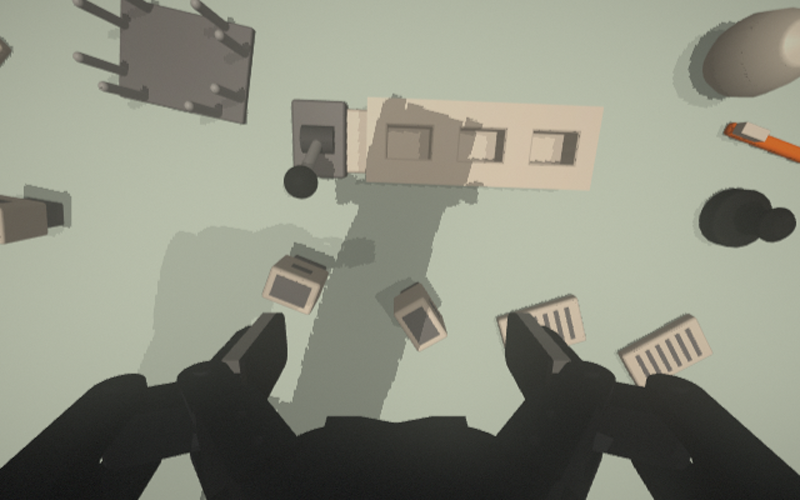

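The wrist picture shows the charger (sockets at about 409,143; 483,146; 553,148), the ball at 301,182, packs B and C at (293,288) and (420,318), and the stand at the upper left. Now an enlarged crop.

```bash
python3 - <<'E'
import cv2,numpy as np
im=cv2.imread("w1.png")
a=cv2.resize(im[70:160,230:490],None,fx=3,fy=3,interpolation=cv2.INTER_CUBIC)
b=cv2.resize(im[195:285,205:368],None,fx=3,fy=3,interpolation=cv2.INTER_CUBIC)
c=cv2.resize(im[0:105,55:215],None,fx=2,fy=2.571,interpolation=cv2.INTER_CUBIC)
c=c[:270,:291]
cv2.imwrite("pics/c2.png",np.vstack([a,np.hstack([b,c])[:,:780]]))
E
```

```text
(no output)
```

View pics/c2.png

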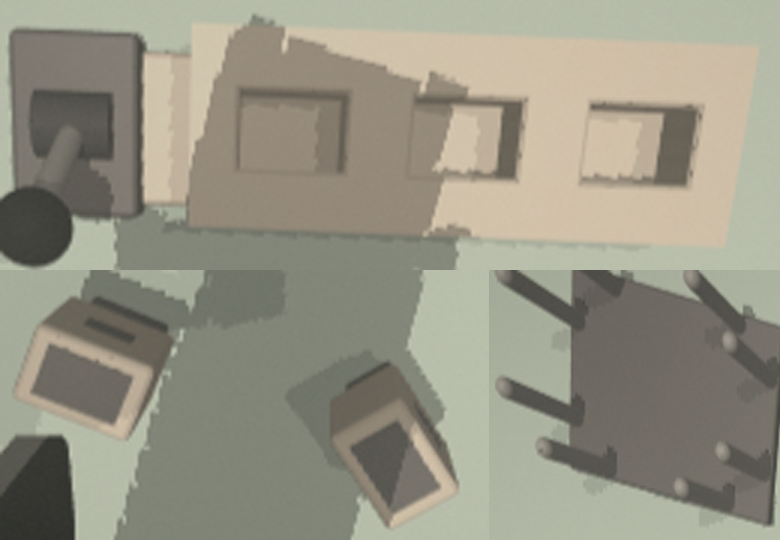

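```bash
cat >> h.py <<'E'
def fit(model,pts):
    m=np.array(model,float);p=np.array(pts)[:,:2];mc=m.mean(0);pc=p.mean(0)
    U,S,Vt=np.linalg.svd((m-mc).T@(p-pc)); D=np.diag([1,np.sign(np.linalg.det(Vt.T@U.T))])
    r=Vt.T@D@U.T; t=pc-r@mc; e=np.linalg.norm((m@r.T+t)-p,axis=1)
    return t.round(4),round(np.degrees(np.arctan2(r[1,0],r[0,0])),2),"res mm",(e*1e3).round(1)
E
python3 - <<'E'
from h import *
import pickle
i=pickle.load(open("w1.pkl","rb"))
A=lambda q,z:ray("w",np.array(q)/3+[230,70],z,i)
B=lambda q,z:ray("w",(np.array(q)-[0,270])/3+[205,195],z,i)
C=lambda q,z:ray("w",(np.array(q)-[489,270])/[2,2.571]+[55,0],z,i)
print("block",fit([(36,103),(36,-103),(-36,-103),(-36,103)]/np.array(1e3),A([(191,23),(757,46),(728,246),(189,228)],.045)))
sq=[(236,88),(350,92),(346,175),(237,171),(411,96),(527,99),(521,181),(408,177),(588,101),(703,107),(691,188),(580,183)]
m=[(sx,sy+o) for o in (65,0,-65) for sx,sy in((15.5,21.5),(15.5,-21.5),(-15.5,-21.5),(-15.5,21.5))]
print("sockets",fit(np.array(m)/1e3,A(sq,.045)))
pm=np.array([(17,24),(17,-24),(-17,-24),(-17,24)])/1e3
print("B",fit(pm,B([(42,323),(158,368),(126,439),(15,394)],.07)))
pc=np.array([(-17,24),(17,24),(17,-24),(-17,-24)])/1e3
print("C",fit(pc,B([(333,440),(403,402),(458,490),(390,527)],.07)))
print("stand",fit(np.array([(20,55),(-20,55),(-38,35),(-38,-35),(-20,-55),(20,-55),(38,-35)])/1e3,C([(503,278),(502,385),(543,447),(682,487),(722,452),(729,342),(692,278)],.062)))
print("ball",A([(35,227)],.092))
E
```

```text
block (array([ 0.6074, -0.0999]), np.float64(11.23), 'res mm', array([0.4, 1.1, 0.8, 0.2]))
sockets (array([ 0.6074, -0.0999]), np.float64(11.18), 'res mm', array([0.8, 1.1, 1.1, 1.8, 1.3, 1.1, 1.1, 1.3, 0.8, 1.5, 0.7, 1.2]))
B (array([0.4436, 0.0386]), np.float64(-10.8), 'res mm', array([2. , 0.9, 1.9, 1.6]))
C (array([ 0.4368, -0.0856]), np.float64(-45.74), 'res mm', array([2.4, 2.7, 2.6, 2.5]))
stand (array([0.6178, 0.1839]), np.float64(1.01), 'res mm', array([1.8, 1. , 0.7, 0.8, 0.6, 0.5, 0.5]))
ball [[0.54443542 0.04024332 0.092     ]]
```

Call:
{"fn": "step_arm", "kwargs": {"targets": "1 -0.15 -0.082 -0.25 0 0 0.696;1 -0.15 -0.082 -0.25 0 0 0.696;1 -0.15 -0.082 -0.25 0 0 0.696;1 -0.15 -0.082 -0.25 0 0 0.696;1 -0.15 -0.082 -0.25 0 0 0.696;1 -0.15 -0.082 -0.25 0 0 0.696;1 -0.15 -0.082 -0.25 0 0 0.696;1 -0.15 -0.082 -0.25 0 0 0.696"}}

```text
clock: 2.15
eef_pos: [0.4376, -0.0875, 0.1213]
tool_rot: [0.927, 0.375, 0.001, 0.001]
ft_force: [0.7, 0.1, 0.0]
grip_width: 0.0853
grasp_force: 0.0
```

```bash
cat > st.py <<'E'
from h import *
import sys
o=bot.get_obs();T=R.from_quat(o["tool_rot"]).as_matrix();p=o["eef_pos"];psi=np.degrees(np.arctan2(T[1,0],T[0,0]))
print(p.round(4),"psi",psi.round(2),"tilt",np.degrees(np.arccos(-T[2,2])).round(2),"j6",o["joint_pos"][5].round(2),"w",o["grip_width"].round(4),o["clock"])
if len(sys.argv)>1:
    t=np.array(sys.argv[1:],float); print("shift",((t[:3]-p)/.5).round(4),"wz",((t[3]-psi)/45).round(4))
E
python3 st.py .4368 -.0856 .035 44.3
```

```text
Traceback (most recent call last):
  File "st.py", line 4, in <module>
    print(p.round(4),"psi",psi.round(2),"tilt",np.degrees(np.arccos(-T[2,2])).round(2),"j6",o["joint_pos"][5].round(2),"w",o["grip_width"].round(4),o["clock"])
                                                                                                                           ^^^^^^^^^^^^^^^^^^^^^
AttributeError: 'float' object has no attribute 'round'
```

Call:
{"fn": "step_arm", "kwargs": {"targets": "1 -0.0016 0.0038 -0.1726 0 0 0;1 -0.0016 0.0038 -0.1726 0 0 0;1 -0.0016 0.0038 -0.1726 0 0 0;1 -0.0016 0.0038 -0.1726 0 0 0;-1 -0.0016 0.0038 -0.1726 0 0 0;-1 -0.0016 0.0038 -0.1726 0 0 0;-1 -0.0016 0.0038 -0.1726 0 0 0;-1 -0.0016 0.0038 -0.1726 0 0 0;-1 -0.0016 0.0038 -0.1726 0 0 0;-1 -0.0016 0.0038 -0.1726 0 0 0"}}

```text
clock: 2.98
eef_pos: [0.4374, -0.085, 0.0355]
tool_rot: [0.927, 0.376, 0.001, 0.001]
ft_force: [-0.8, 1.1, 7.3]
grip_width: 0.0334
grasp_force: 59.3
```

```bash
sed -i 's/o\["grip_width"\].round(4)/round(o["grip_width"],4)/' st.py; python3 st.py
```

```text
[ 0.4374 -0.085   0.0355] psi 44.2 tilt 0.2 j6 2.18 w 0.0334 2.9833
```

Call:
{"fn": "step_arm", "kwargs": {"targets": "-1 0 0 0.15 0 0 0;-1 0 0 0.219 0 0 0.2;-1 0.36 -0.156 0.219 0 0 0.96;-1 0.36 -0.156 0.219 0 0 0.96;-1 0.36 -0.156 0.219 0 0 0.96;-1 0.36 -0.156 0.219 0 0 0.96;-1 0.36 -0.156 0.219 0 0 0.96;-1 0.36 -0.156 0.219 0 0 0.96;-1 0.36 -0.156 0.219 0 0 0.96;-1 0.36 -0.156 0.219 0 0 0.96"}}

```text
clock: 3.82
eef_pos: [0.6147, -0.1624, 0.1424]
tool_rot: [0.723, 0.69, -0.001, -0.001]
ft_force: [0.4, 0.0, -2.4]
grip_width: 0.0331
grasp_force: 60.9
```

Call:
{"fn": "step_arm", "kwargs": {"targets": "-1 0 0 0 0 0 0.307;-1 0 0 0 0 0 0.307;-1 0 0 0 0 0 0.307;-1 0 0 0 0 0 0.307;-1 0 0 0 0 0 0.307"}}

```text
clock: 4.23
eef_pos: [0.6152, -0.1623, 0.1437]
tool_rot: [0.636, 0.772, -0.0, -0.0]
ft_force: [0.3, 0.6, -2.1]
grip_width: 0.0334
grasp_force: 60.9
```

```bash
python3 st.py .6198 -.1629 .08 101.2; python3 - <<'E'
from h import *
im=bot.camera("wrist"); cv2.imwrite("w2.png",im[:,:,::-1])
cv2.imwrite("pics/w2.png",cv2.resize(im[:,:,::-1],(800,500),interpolation=cv2.INTER_CUBIC))
E
```

```text
[ 0.6152 -0.1623  0.1437] psi 101.08 tilt 0.02 j6 1.12 w 0.0334 4.2333
shift [ 0.0093 -0.0012 -0.1274] wz 0.0027
```

View pics/w2.png

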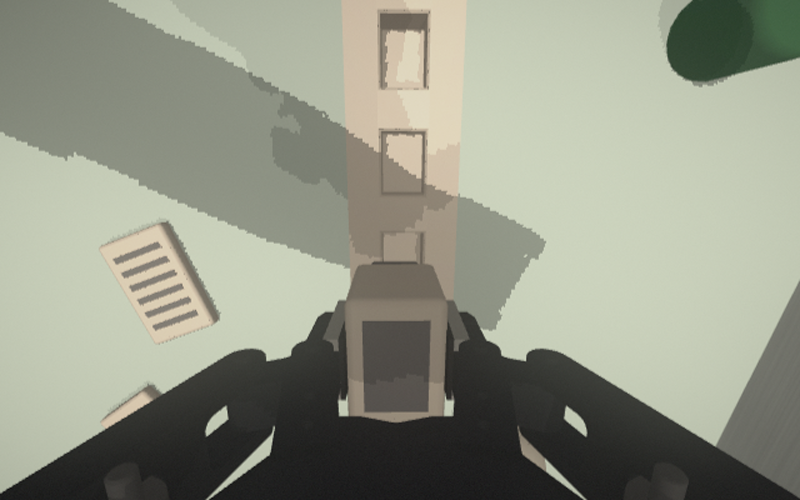

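The held pack's top near edge runs at row ~301 (columns 348–446). The middle socket's mouth is centred at (403,161), and a tray sits at the left.

```bash
python3 - <<'E'
from h import *
o=bot.get_obs();T=R.from_quat(o["tool_rot"]).as_matrix();p=o["eef_pos"]
z=p[2]-.0355+.07
q=ray("wrist",np.array([(348,302),(447,302)])/1.25,z); print("edge in tool",((q-p)@T*1e3).round(1))
s=ray("wrist",np.array([(381,129),(426,129),(381,193),(426,193),(379,11),(430,11),(379,89),(429,89)])/1.25,.045)
print(s[:4].mean(0).round(4),s[4:].mean(0).round(4))
E
```

```text
edge in tool [[ 22.4 -14.3 -34.5]
 [ 22.4  16.9 -34.5]]
[ 0.6087 -0.0981  0.045 ] [ 0.5966 -0.0359  0.045 ]
```

Call:
{"fn": "step_arm", "kwargs": {"targets": "-1 0.009 0.001 -0.06 0 0 0.003;-1 0.009 0.001 -0.11 0 0 0.003;-1 0.009 0.001 -0.115 0 0 0.003;-1 0.009 0.001 -0.12 0 0 0.003;-1 0.009 0.001 -0.13 0 0 0.003;-1 0.009 0.001 -0.14 0 0 0.003;-1 0.009 0.001 -0.15 0 0 0.003;-1 0.009 0.001 -0.15 0 0 0.003"}}

```text
clock: 4.95
eef_pos: [0.6203, -0.1623, 0.0681]
tool_rot: [0.634, 0.773, -0.0, -0.0]
ft_force: [0.1, -0.2, -2.0]
grip_width: 0.0329
grasp_force: 60.8
```

Call:
{"fn": "step_arm", "kwargs": {"targets": "-1 0 0 -0.012 0 0 0;-1 0 0 -0.02 0 0 0;-1 0 0 -0.026 0 0 0;-1 0 0 -0.026 0 0 0;0 0 0 -0.026 0 0 0;0 0 0 -0.026 0 0 0;0.1 0 0 -0.026 0 0 0;0.1 0 0 -0.026 0 0 0"}}

```text
clock: 5.62
eef_pos: [0.6207, -0.1623, 0.0555]
tool_rot: [0.634, 0.774, 0.0, 0.0]
ft_force: [0.5, -0.4, 0.5]
grip_width: 0.0471
grasp_force: 0.0
```

Call:
{"fn": "step_arm", "kwargs": {"targets": "0.6 0 0 0.09 0 0 0;1 0 0 0.18 0 0 0;1 -0.354 0.402 0.19 0 0 -0.492;1 -0.354 0.402 0.19 0 0 -0.492;1 -0.354 0.402 0.19 0 0 -0.492;1 -0.354 0.402 0.19 0 0 -0.492;1 -0.354 0.402 0.19 0 0 -0.492;1 -0.354 0.402 0.19 0 0 -0.492;1 -0.354 0.402 0.19 0 0 -0.492;1 -0.354 0.402 0.19 0 0 -0.492"}}

```text
clock: 6.45
eef_pos: [0.4405, 0.0411, 0.1508]
tool_rot: [0.769, 0.639, -0.0, -0.001]
ft_force: [0.0, -0.1, 0.3]
grip_width: 0.0853
grasp_force: 0.0
```

Call:
{"fn": "step_arm", "kwargs": {"targets": "1 0 0 0 0 0 0;1 0 0 0 0 0 0"}}

```text
clock: 6.62
eef_pos: [0.4446, 0.0385, 0.1508]
tool_rot: [0.77, 0.637, 0.001, 0.001]
ft_force: [0.1, 0.6, 0.4]
grip_width: 0.0854
grasp_force: 0.0
```

```bash
python3 st.py .4436 .0386 .035 79.2
```

```text
[0.4446 0.0385 0.1508] psi 79.21 tilt 0.11 j6 1.85 w 0.0854 6.6167
shift [-0.002   0.0003 -0.2316] wz -0.0001
```

Call:
{"fn": "step_arm", "kwargs": {"targets": "1 -0.002 0 -0.08 0 0 0;1 -0.002 0 -0.16 0 0 0;1 -0.002 0 -0.2316 0 0 0;1 -0.002 0 -0.2316 0 0 0;1 -0.002 0 -0.2316 0 0 0;-1 -0.002 0 -0.2316 0 0 0;-1 -0.002 0 -0.2316 0 0 0;-1 -0.002 0 -0.2316 0 0 0;-1 -0.002 0 -0.2316 0 0 0;-1 -0.002 0 -0.2316 0 0 0"}}

```text
clock: 7.45
eef_pos: [0.4437, 0.0388, 0.0362]
tool_rot: [0.77, 0.638, 0.001, 0.001]
ft_force: [-2.1, -0.7, 6.1]
grip_width: 0.0331
grasp_force: 59.2
```

```bash
python3 st.py .6072 -.0985 .145 101.2
```

```text
[0.4437 0.0388 0.0362] psi 79.21 tilt 0.18 j6 1.85 w 0.0331 7.45
shift [ 0.3269 -0.2747  0.2177] wz 0.4886
```

Call:
{"fn": "step_arm", "kwargs": {"targets": "-1 0 0 0.08 0 0 0;-1 0 0 0.16 0 0 0;-1 0 0 0.218 0 0 0;-1 0.327 -0.275 0.218 0 0 0.489;-1 0.327 -0.275 0.218 0 0 0.489;-1 0.327 -0.275 0.218 0 0 0.489;-1 0.327 -0.275 0.218 0 0 0.489;-1 0.327 -0.275 0.218 0 0 0.489;-1 0.327 -0.275 0.218 0 0 0.489;-1 0.327 -0.275 0.218 0 0 0.489"}}

```text
clock: 8.28
eef_pos: [0.6073, -0.1007, 0.1425]
tool_rot: [0.636, 0.772, -0.0, -0.0]
ft_force: [-0.9, -0.6, -1.1]
grip_width: 0.0329
grasp_force: 60.5
```

Call:
{"fn": "step_arm", "kwargs": {"targets": "-1 0 0 0 0 0 0;-1 0 0 0 0 0 0;-1 0 0 0 0 0 0"}}

```text
clock: 8.53
eef_pos: [0.6048, -0.0975, 0.144]
tool_rot: [0.634, 0.773, -0.0, -0.0]
ft_force: [-0.2, 0.4, -2.0]
grip_width: 0.0331
grasp_force: 60.5
```

```bash
python3 st.py .6077 -.0985 .068 101.2
python3 - <<'E'
from h import *
im=bot.camera("wrist"); cv2.imwrite("w3.png",im[:,:,::-1])
cv2.imwrite("pics/w3.png",cv2.resize(im[:,:,::-1],(800,500),interpolation=cv2.INTER_CUBIC))
E
```

```text
[ 0.6048 -0.0975  0.144 ] psi 101.3 tilt 0.04 j6 1.21 w 0.0331 8.5333
shift [ 0.0057 -0.0019 -0.1519] wz -0.0022
```

View pics/w3.png

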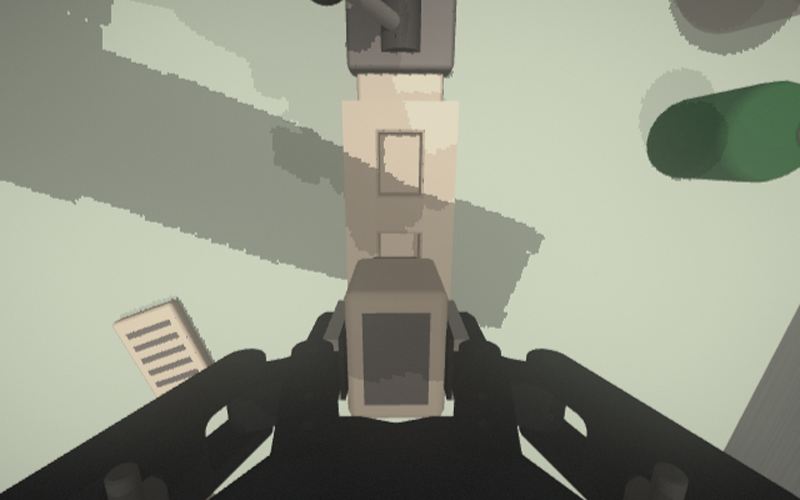

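The held pack's near edge is now at row ~292, about 3 mm further forward than the first pack, so I shift the insertion back along y by that amount.

Call:
{"fn": "step_arm", "kwargs": {"targets": "-1 0.0057 -0.005 -0.06 0 0 -0.002;-1 0.0057 -0.005 -0.11 0 0 -0.002;-1 0.0057 -0.005 -0.115 0 0 -0.002;-1 0.0057 -0.005 -0.12 0 0 -0.002;-1 0.0057 -0.005 -0.13 0 0 -0.002;-1 0.0057 -0.005 -0.14 0 0 -0.002;-1 0.0057 -0.005 -0.15 0 0 -0.002;-1 0.0057 -0.005 -0.15 0 0 -0.002"}}

```text
clock: 9.25
eef_pos: [0.6087, -0.1012, 0.0684]
tool_rot: [0.635, 0.772, -0.0, -0.0]
ft_force: [-0.9, -0.1, -1.5]
grip_width: 0.0333
grasp_force: 60.4
```

Call:
{"fn": "step_arm", "kwargs": {"targets": "-1 -0.001 0.001 -0.012 0 0 0;-1 -0.001 0.001 -0.02 0 0 0;-1 -0.001 0.001 -0.025 0 0 0;-1 -0.001 0.001 -0.025 0 0 0;0 -0.001 0.001 -0.025 0 0 0;0 -0.001 0.001 -0.025 0 0 0;0.1 -0.001 0.001 -0.025 0 0 0;0.1 -0.001 0.001 -0.025 0 0 0"}}

```text
clock: 9.92
eef_pos: [0.6084, -0.1008, 0.0561]
tool_rot: [0.635, 0.772, 0.0, 0.0]
ft_force: [-0.2, 0.6, 0.5]
grip_width: 0.047
grasp_force: 0.0
```

Call:
{"fn": "step_arm", "kwargs": {"targets": "0.6 0 0 0.09 0 0 0;1 0 0 0.17 0 0 0;1 -0.335 0.702 0.29 0 0 -0.25;1 -0.335 0.702 0.29 0 0 -0.25;1 -0.335 0.702 0.29 0 0 -0.25;1 -0.335 0.702 0.29 0 0 -0.25;1 -0.335 0.702 0.29 0 0 -0.25;1 -0.335 0.702 0.29 0 0 -0.25;1 -0.335 0.702 0.29 0 0 -0.25;1 -0.335 0.702 0.29 0 0 -0.25"}}

```text
clock: 10.75
eef_pos: [0.4654, 0.1979, 0.1922]
tool_rot: [0.708, 0.706, 0.0, 0.0]
ft_force: [0.1, 0.6, -0.9]
grip_width: 0.0855
grasp_force: 0.0
```

Call:
{"fn": "step_arm", "kwargs": {"targets": "1 0 0 0 0 0 0;1 0 0 0 0 0 0;1 0 0 0 0 0 0;1 0 0 0 0 0 0"}}

```text
clock: 11.08
eef_pos: [0.4669, 0.1953, 0.1913]
tool_rot: [0.708, 0.706, -0.0, 0.0]
ft_force: [-0.1, 0.2, 0.4]
grip_width: 0.0855
grasp_force: 0.0
```

```bash
python3 st.py
python3 - <<'E'
from h import *
import pickle
pickle.dump(bot.camera_info("wrist"),open("w4.pkl","wb"))
im=bot.camera("wrist"); cv2.imwrite("w4.png",im[:,:,::-1])
cv2.imwrite("pics/w4.png",cv2.resize(im[:,:,::-1],(800,500),interpolation=cv2.INTER_CUBIC))
E
```

```text
[0.4669 0.1953 0.1913] psi 89.79 tilt 0.04 j6 1.97 w 0.0855 11.0833
```

View pics/w4.png

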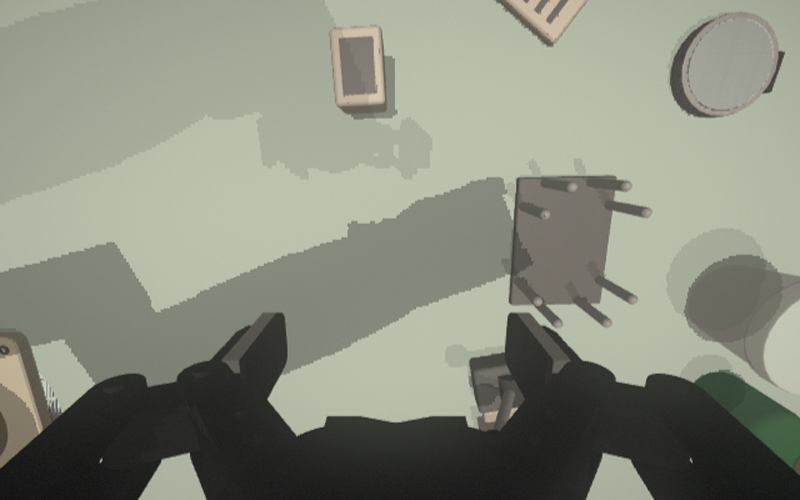

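```bash
python3 - <<'E'
from h import *
import pickle
i=pickle.load(open("w4.pkl","rb"))
Q=lambda q,z:ray("w",np.array(q)/1.25,z,i)
im=cv2.imread("w4.png"); g=cv2.resize(im[15:95,250:320],None,fx=7,fy=7,interpolation=cv2.INTER_CUBIC)
cv2.imwrite("pics/c4.png",g)
print("A",fit(np.array([(-17,24),(17,24),(17,-24),(-17,-24)])/1e3,Q([(331,28),(380,26),(385,103),(337,107)],.07)))
print("stand",fit(np.array([(-20,55),(20,55),(38,35),(-38,35),(38,-35),(20,-55),(-20,-55)])/1e3,Q([(573,187),(626,185),(647,212),(545,214),(633,299),(606,322),(558,322)],.062)))
E
```

```text
A (array([0.4437, 0.3197]), np.float64(2.81), 'res mm', array([1.5, 1.7, 1.5, 0.9]))
stand (array([0.6173, 0.1877]), np.float64(0.72), 'res mm', array([1.5, 0.8, 0.5, 0.7, 0.4, 1.2, 1.6]))
```

View pics/c4.png

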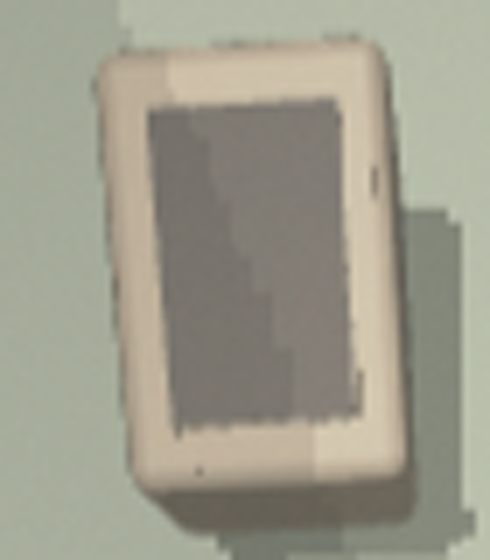

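Crop: pack A's top face corners are at (100,50),(382,42),(405,475),(132,487), which matches the fit.

Call:
{"fn": "step_arm", "kwargs": {"targets": "1 -0.0464 0.2464 -0.08 0 0 0.067;1 -0.0464 0.2464 -0.08 0 0 0.067;1 -0.0464 0.2464 -0.08 0 0 0.067;1 -0.0464 0.2464 -0.08 0 0 0.067;1 -0.0464 0.2464 -0.08 0 0 0.067;1 -0.0464 0.2464 -0.08 0 0 0.067;1 -0.0464 0.2464 -0.08 0 0 0.067"}}

```text
clock: 11.72
eef_pos: [0.4442, 0.3179, 0.1518]
tool_rot: [0.69, 0.724, -0.0, 0.0]
ft_force: [0.3, -0.5, 0.5]
grip_width: 0.0855
grasp_force: 0.0
```

```bash
python3 st.py .4437 .3185 .035 92.8
```

```text
[0.4442 0.3179 0.1518] psi 92.75 tilt 0.03 j6 2.14 w 0.0855 11.7167
shift [-0.001   0.0012 -0.2336] wz 0.0011
```

Call:
{"fn": "step_arm", "kwargs": {"targets": "1 -0.001 0.001 -0.08 0 0 0;1 -0.001 0.001 -0.16 0 0 0;1 -0.001 0.001 -0.2336 0 0 0;1 -0.001 0.001 -0.2336 0 0 0;1 -0.001 0.001 -0.2336 0 0 0;-1 -0.001 0.001 -0.2336 0 0 0;-1 -0.001 0.001 -0.2336 0 0 0;-1 -0.001 0.001 -0.2336 0 0 0;-1 -0.001 0.001 -0.2336 0 0 0;-1 -0.001 0.001 -0.2336 0 0 0"}}

```text
clock: 12.55
eef_pos: [0.4439, 0.3209, 0.0368]
tool_rot: [0.689, 0.725, 0.002, 0.0]
ft_force: [-1.1, 0.7, 7.1]
grip_width: 0.0337
grasp_force: 59.1
```

```bash
python3 st.py .5955 -.0361 .18 101.2
```

```text
[0.4439 0.3209 0.0368] psi 92.89 tilt 0.2 j6 2.15 w 0.0337 12.55
shift [ 0.3032 -0.714   0.2863] wz 0.1846
```

Call:
{"fn": "step_arm", "kwargs": {"targets": "-1 0 0 0.08 0 0 0;-1 0 0 0.16 0 0 0;-1 0 0 0.24 0 0 0;-1 0.303 -0.714 0.286 0 0 0.185;-1 0.303 -0.714 0.286 0 0 0.185;-1 0.303 -0.714 0.286 0 0 0.185;-1 0.303 -0.714 0.286 0 0 0.185;-1 0.303 -0.714 0.286 0 0 0.185;-1 0.303 -0.714 0.286 0 0 0.185;-1 0.303 -0.714 0.286 0 0 0.185"}}

```text
clock: 13.38
eef_pos: [0.5555, 0.0535, 0.1723]
tool_rot: [0.634, 0.773, 0.0, 0.0]
ft_force: [0.8, 0.5, -2.3]
grip_width: 0.033
grasp_force: 60.3
```

```bash
python3 st.py .5955 -.0361 .144 101.2
```

```text
[0.5555 0.0535 0.1723] psi 101.24 tilt 0.01 j6 1.47 w 0.033 13.3833
shift [ 0.0801 -0.1792 -0.0566] wz -0.0009
```

Call:
{"fn": "step_arm", "kwargs": {"targets": "-1 0.08 -0.179 0 0 0 0;-1 0.08 -0.179 0 0 0 0;-1 0.08 -0.179 -0.05 0 0 0;-1 0.08 -0.179 -0.05 0 0 0;-1 0.08 -0.179 -0.05 0 0 0;-1 0.08 -0.179 -0.05 0 0 0"}}

```text
clock: 13.88
eef_pos: [0.5948, -0.0336, 0.1469]
tool_rot: [0.634, 0.773, -0.0, -0.001]
ft_force: [-0.2, 0.2, -1.1]
grip_width: 0.0335
grasp_force: 60.2
```

```bash
python3 st.py .596 -.0361 .0685 101.2
python3 - <<'E'
from h import *
o=bot.get_obs();T=R.from_quat(o["tool_rot"]).as_matrix();p=o["eef_pos"]
im=bot.camera("wrist"); cv2.imwrite("w5.png",im[:,:,::-1])
for x in (24,26,28):print(x,proj("wrist",[p+T@[x/1e3,0,-.0335]])*1.25)
cv2.imwrite("pics/w5.png",cv2.resize(im[:,:,::-1],(800,500),interpolation=cv2.INTER_CUBIC))
E
```

```text
[ 0.5948 -0.0336  0.1469] psi 101.24 tilt 0.06 j6 1.32 w 0.0335 13.8833
shift [ 0.0025 -0.0049 -0.1568] wz -0.0008
24 [[391.99293483 296.42749686]]
26 [[391.98190963 290.50739729]]
28 [[391.97078509 284.53395881]]
```

View pics/w5.png

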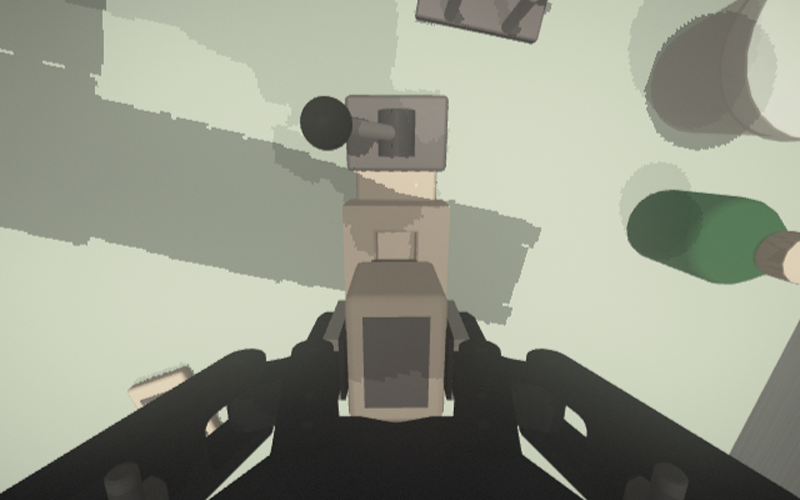

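Pack A's edge is at row ~296, so it is centred in the grip and I insert directly.

Call:
{"fn": "step_arm", "kwargs": {"targets": "-1 0.0025 -0.0045 -0.06 0 0 0;-1 0.0025 -0.0045 -0.115 0 0 0;-1 0.0025 -0.0045 -0.12 0 0 0;-1 0.0025 -0.0045 -0.125 0 0 0;-1 0.0025 -0.0045 -0.135 0 0 0;-1 0.0025 -0.0045 -0.145 0 0 0;-1 0.0025 -0.0045 -0.155 0 0 0;-1 0.0025 -0.0045 -0.155 0 0 0"}}

```text
clock: 14.6
eef_pos: [0.5966, -0.0363, 0.0693]
tool_rot: [0.635, 0.773, 0.0, 0.0]
ft_force: [-0.4, 0.7, -1.7]
grip_width: 0.0331
grasp_force: 60.4
```

Call:
{"fn": "step_arm", "kwargs": {"targets": "-1 0 0 -0.012 0 0 0;-1 0 0 -0.02 0 0 0;-1 0 0 -0.0255 0 0 0;-1 0 0 -0.0255 0 0 0;0 0 0 -0.0255 0 0 0;0 0 0 -0.0255 0 0 0;0.1 0 0 -0.0255 0 0 0;0.1 0 0 -0.0255 0 0 0"}}

```text
clock: 15.27
eef_pos: [0.5966, -0.0365, 0.0566]
tool_rot: [0.635, 0.773, 0.0, 0.0]
ft_force: [0.3, -0.2, 0.8]
grip_width: 0.0473
grasp_force: 0.0
```

Call:
{"fn": "step_arm", "kwargs": {"targets": "0.5 0 0 0.08 0 0 0;0.5 0 0 0.16 0 0 0;0 -0.1 0.04 0.24 0 0 0;-1 -0.2 0.08 0.26 0 0 0;-1 -0.2 0.08 0.26 0 0 0;-1 -0.2 0.08 0.26 0 0 0;-1 -0.2 0.08 0.26 0 0 0;-1 -0.2 0.08 0.26 0 0 0"}}

```text
clock: 15.93
eef_pos: [0.4972, 0.0035, 0.187]
tool_rot: [0.635, 0.773, 0.0, 0.001]
ft_force: [-0.2, 0.2, -0.3]
grip_width: 0.0001
grasp_force: 0.0
```

```bash
python3 - <<'E'
from h import *
im=bot.camera("side"); print(bot.get_obs()["eef_pos"])
cv2.imwrite("w6.png",im[:,:,::-1])
top=bot.camera("top")[:,:,::-1]
a=cv2.resize(im[160:270,290:410,::-1],(480,440),interpolation=cv2.INTER_CUBIC)
b=cv2.resize(top[180:290,260:340],(320,440),interpolation=cv2.INTER_CUBIC)
cv2.imwrite("pics/w6.png",np.hstack([a,b]))
E
```

```text
[0.49738294 0.00335573 0.18647258]
```

View pics/w6.png

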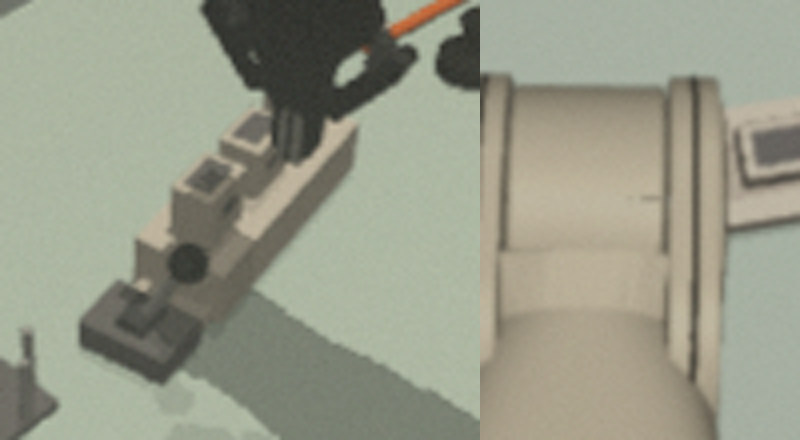

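All three packs look seated, with heads flush on the charger at the same height. Now the lever.

Call:
{"fn": "step_arm", "kwargs": {"targets": "-1 -0.011 0.054 -0.07 0 0 0;-1 -0.011 0.054 -0.14 0 0 0;-1 -0.011 0.054 -0.21 0 0 0;-1 -0.011 0.054 -0.213 0 0 0;-1 -0.011 0.054 -0.213 0 0 0;-1 -0.011 0.054 -0.213 0 0 0"}}

```text
clock: 16.53
eef_pos: [0.4923, 0.0303, 0.0808]
tool_rot: [0.635, 0.773, 0.0, 0.0]
ft_force: [0.8, -0.0, 0.6]
grip_width: -0.0002
grasp_force: 0.0
```

Call:
{"fn": "step_arm", "kwargs": {"targets": "-1 0.04 0.008 0 0 0 0;-1 0.07 0.014 0 0 0 0;-1 0.09 0.018 0 0 0 0;-1 0.11 0.022 0 0 0 0;-1 0.13 0.026 0 0 0 0;-1 0.15 0.03 0 0 0 0;-1 0.17 0.034 0 0 0 0;-1 0.18 0.036 0 0 0 0;-1 0.18 0.036 0 0 0 0"}}

```text
clock: 17.28
eef_pos: [0.5838, 0.0485, 0.0823]
tool_rot: [0.635, 0.773, 0.002, 0.002]
ft_force: [-0.5, -0.4, -0.2]
grip_width: -0.0
grasp_force: 0.0
```

Call:
{"fn": "step_arm", "kwargs": {"targets": "-1 0.008 0.0016 0 0 0 0;-1 0.016 0.0032 0 0 0 0;-1 0.024 0.005 0 0 0 0;-1 0.024 0.005 0 0 0 0"}}

```text
clock: 17.62
eef_pos: [0.5908, 0.0505, 0.0801]
tool_rot: [0.635, 0.773, -0.002, -0.002]
ft_force: [-6.5, -2.0, 4.8]
grip_width: 0.0
grasp_force: 3.3
```

Call:
{"fn": "step_arm", "kwargs": {"targets": "-1 -0.06 -0.012 0 0 0 0;-1 -0.1 -0.02 0.03 0 0 0;-1 -0.12 0 0.12 0 0 0;0 -0.14 0.1 0.2 0 0 -0.1;1 -0.14 0.45 0.24 0 0 -0.24;1 -0.14 0.45 0.24 0 0 -0.24;1 -0.14 0.45 0.24 0 0 -0.24;1 -0.14 0.45 0.24 0 0 -0.24;1 -0.14 0.45 0.24 0 0 -0.24;1 -0.14 0.45 0.24 0 0 -0.24"}}

```text
clock: 18.45
eef_pos: [0.5233, 0.2829, 0.2018]
tool_rot: [0.702, 0.712, 0.003, -0.0]
ft_force: [0.1, -0.0, -0.1]
grip_width: 0.0829
grasp_force: 0.0
```

Call:
{"fn": "step_arm", "kwargs": {"targets": "1 0 0 0 0 0 0;1 0 0 0 0 0 0;1 0 0 0 0 0 0"}}

```text
clock: 18.7
eef_pos: [0.5229, 0.2749, 0.1998]
tool_rot: [0.705, 0.709, -0.001, -0.0]
ft_force: [-0.2, -0.1, 0.2]
grip_width: 0.0855
grasp_force: 0.0
```

```bash
cat > tray.py <<'E'
from h import *
import pickle
def trays(cam):
    i=bot.camera_info(cam); im=bot.camera(cam)[:,:,::-1]; cv2.imwrite("last_%s.png"%cam,im); im=im.astype(int)
    m=((im[:,:,2]-im[:,:,1]>3)).astype(np.uint8)*255
    m=cv2.morphologyEx(m,cv2.MORPH_CLOSE,np.ones((5,5) if cam=="wrist" else (3,3)))
    for c in cv2.findContours(m,cv2.RETR_EXTERNAL,cv2.CHAIN_APPROX_NONE)[0]:
        if cv2.contourArea(c)<300: continue
        w=ray(cam,c[:,0].astype(float),.012,i)[:,:2]
        (q,s,a)=cv2.minAreaRect((w*1e3).astype(np.float32)); b=cv2.boxPoints((q,s,a)); e=[b[1]-b[0],b[2]-b[1]]; L=max(e,key=np.linalg.norm)
        if 75<max(s)<110 and 45<min(s)<70: print(cam,"centre",np.round(np.array(q)/1e3,4),"size",np.round(s,1),"long",round(np.degrees(np.arctan2(L[1],L[0]))%180,1),"uv",c[:,0].mean(0).round())
E
python3 st.py; python3 -c "
from tray import *
trays('wrist'); trays('top')
a=cv2.imread('last_wrist.png'); b=cv2.imread('last_top.png')
cv2.imwrite('pics/w7.png',np.vstack([cv2.resize(a,(480,300)),cv2.resize(b[190:270,240:400],(480,240),interpolation=cv2.INTER_CUBIC)]))
"
```

```text
[0.5229 0.2749 0.1998] psi 90.34 tilt 0.06 j6 2.05 w 0.0855 18.7
wrist centre [0.5731 0.397 ] size [56.  88.9] long 143.4 uv [364.  70.]
top centre [ 0.4342 -0.2292] size [55.  88.9] long 120.9 uv [384. 292.]
top centre [ 0.4377 -0.3784] size [55.5 87.5] long 135.5 uv [445. 292.]
```

View pics/w7.png

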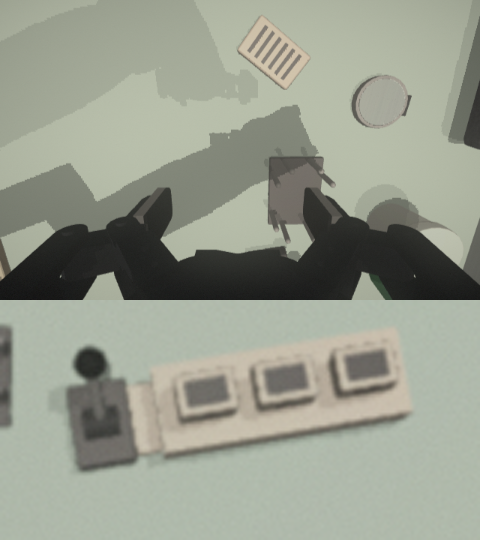

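The lever's ball is now on the far (+x) side and all three heads sit on the charger. The tray on the +y side is at (0.573, 0.397).

Call:
{"fn": "step_arm", "kwargs": {"targets": "1 0.1 0.244 -0.2 0 0 0.95;1 0.1 0.244 -0.2 0 0 0.95;1 0.1 0.244 -0.2 0 0 0.95;1 0.1 0.244 -0.2 0 0 0.95;1 0.1 0.244 -0.2 0 0 0.95;1 0.1 0.244 -0.2 0 0 0.95;1 0.1 0.244 -0.2 0 0 0.95"}}

```text
clock: 19.38
eef_pos: [0.5728, 0.3969, 0.0975]
tool_rot: [0.397, 0.918, -0.002, -0.001]
ft_force: [0.5, 0.1, 0.8]
grip_width: 0.0851
grasp_force: 0.0
```

Call:
{"fn": "step_arm", "kwargs": {"targets": "1 0 0 -0.04 0 0 0.23;1 0 0 -0.04 0 0 0.23;1 0 0 -0.04 0 0 0.23;1 0 0 -0.04 0 0 0.23"}}

```text
clock: 19.72
eef_pos: [0.5737, 0.3972, 0.0811]
tool_rot: [0.315, 0.949, 0.0, 0.0]
ft_force: [0.3, 0.2, 0.3]
grip_width: 0.0853
grasp_force: 0.0
```

```bash
python3 st.py .573 .397 .0 143.4; python3 -c "
from h import *
h=np.array([.5784,.0476]); b=ray('top',[(270,210.7)],.092)[0][:2]; a=np.radians(11.2); print((b-h)@[np.cos(a),np.sin(a)])"
```

```text
[0.5737 0.3972 0.0811] psi 143.22 tilt 0.07 j6 1.25 w 0.0853 19.7167
shift [-0.0014 -0.0004 -0.1623] wz 0.004
0.038168565074585464
```

Call:
{"fn": "step_arm", "kwargs": {"targets": "1 -0.001 0 -0.08 0 0 0.004;1 -0.001 0 -0.14 0 0 0.004;1 -0.001 0 -0.166 0 0 0.004;1 -0.001 0 -0.166 0 0 0.004;-1 -0.001 0 -0.166 0 0 0.004;-1 -0.001 0 -0.166 0 0 0.004;-1 -0.001 0 -0.166 0 0 0.004;-1 -0.001 0 -0.166 0 0 0.004;-1 -0.001 0 -0.166 0 0 0.004;-1 -0.001 0 -0.166 0 0 0.004"}}

```text
clock: 20.55
eef_pos: [0.5746, 0.3995, 0.0006]
tool_rot: [0.312, 0.95, 0.002, 0.002]
ft_force: [0.4, 0.4, 6.4]
grip_width: 0.0537
grasp_force: 64.4
```

```bash
python3 st.py .6175 .1860 .11 91
```

```text
[0.5746 0.3995 0.0006] psi 143.68 tilt 0.36 j6 1.24 w 0.0537 20.55
shift [ 0.0858 -0.427   0.2187] wz -1.1706
```

Call:
{"fn": "step_arm", "kwargs": {"targets": "-1 0 0 0.08 0 0 0;-1 0 0 0.16 0 0 0;-1 0 0 0.22 0 0 -0.2;-1 0.086 -0.427 0.22 0 0 -1;-1 0.086 -0.427 0.22 0 0 -1;-1 0.086 -0.427 0.22 0 0 -1;-1 0.086 -0.427 0.22 0 0 -1;-1 0.086 -0.427 0.22 0 0 -1;-1 0.086 -0.427 0.22 0 0 -1;-1 0.086 -0.427 0.22 0 0 -1"}}

```text
clock: 21.38
eef_pos: [0.6165, 0.1807, 0.1081]
tool_rot: [0.654, 0.757, 0.0, 0.001]
ft_force: [-0.4, 0.8, -0.5]
grip_width: 0.0541
grasp_force: 63.9
```

Call:
{"fn": "step_arm", "kwargs": {"targets": "-1 0 0 0 0 0 -0.17;-1 0 0 0 0 0 -0.17;-1 0 0 0 0 0 -0.17;-1 0 0 0 0 0 -0.17"}}

```text
clock: 21.72
eef_pos: [0.6153, 0.1859, 0.1073]
tool_rot: [0.699, 0.715, 0.0, -0.0]
ft_force: [-0.7, -0.0, -0.2]
grip_width: 0.0542
grasp_force: 63.8
```

```bash
python3 st.py .6175 .1860 .07 91; python3 - <<'E'
from h import *
import pickle
pickle.dump(bot.camera_info("wrist"),open("w8.pkl","wb"))
im=bot.camera("wrist"); cv2.imwrite("w8.png",im[:,:,::-1])
cv2.imwrite("pics/w8.png",cv2.resize(im[:,:,::-1],(800,500),interpolation=cv2.INTER_CUBIC))
E
```

```text
[0.6153 0.1859 0.1073] psi 91.3 tilt 0.03 j6 1.84 w 0.0542 21.7167
shift [ 0.0044  0.0001 -0.0746] wz -0.0066
```

View pics/w8.png

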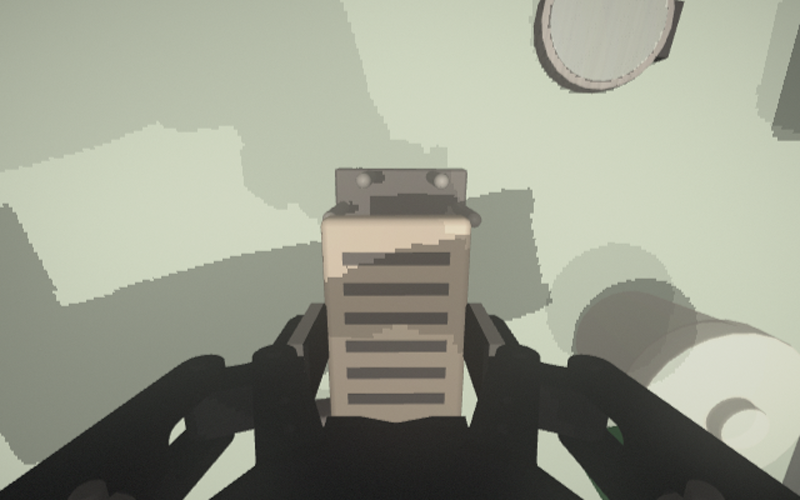

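The held tray's near edge is at row ~216 (columns 323–470). The stand's end post tops are at (363,180) and (441,180).

```bash
python3 - <<'E'
from h import *
import pickle
i=pickle.load(open("w8.pkl","rb"))
o=bot.get_obs();T=R.from_quat(o["tool_rot"]).as_matrix();p=o["eef_pos"]
q=ray("w",np.array([(323,217),(470,218)])/1.25,p[2]+.0115,i); print("tray edge tool mm",((q-p)@T*1e3).round(1))
s=ray("w",np.array([(363,180),(441,180)])/1.25,.062,i); print("posts tool mm",((s-p)@T*1e3).round(1), s.round(4))
d=s[1]-s[0]; print("yaw",np.degrees(np.arctan2(d[1],d[0])))
E
```

```text
tray edge tool mm [[ 46.  -25.4 -11.5]
 [ 45.6  27.5 -11.5]]
posts tool mm [[ 56.  -15.6  45.2]
 [ 56.   23.5  45.2]] [[0.5984 0.2415 0.062 ]
 [0.6376 0.2424 0.062 ]]
yaw 1.2901005055660295
```

Call:
{"fn": "step_arm", "kwargs": {"targets": "-1 0.005 0.0005 -0.04 0 0 -0.007;-1 0.005 0.0005 -0.08 0 0 -0.007;-1 0.005 0.0005 -0.12 0 0 -0.007;-1 0.005 0.0005 -0.15 0 0 -0.007;-1 0.005 0.0005 -0.175 0 0 -0.007;-1 0.005 0.0005 -0.193 0 0 -0.007;-1 0.005 0.0005 -0.193 0 0 -0.007;-1 0.005 0.0005 -0.193 0 0 -0.007"}}

```text
clock: 22.43
eef_pos: [0.618, 0.1854, 0.0106]
tool_rot: [0.702, 0.712, 0.0, -0.0]
ft_force: [0.2, 0.2, -0.5]
grip_width: 0.0543
grasp_force: 65.8
```

Call:
{"fn": "step_arm", "kwargs": {"targets": "0.6 0 0 0 0 0 0;0.6 0 0 0 0 0 0;0.6 0 0 0 0 0 0;0.6 0 0 0.08 0 0 0;0.6 0 0 0.16 0 0 0;1 0 0 0.24 0 0 0;1 0 -0.1 0.3 0 0 0;1 0 -0.1 0.3 0 0 0;1 0 -0.1 0.3 0 0 0"}}

```text
clock: 23.18
eef_pos: [0.62, 0.132, 0.1647]
tool_rot: [0.704, 0.71, 0.002, 0.002]
ft_force: [-0.0, 0.1, -0.3]
grip_width: 0.0854
grasp_force: 0.0
```

Call:
{"fn": "step_arm", "kwargs": {"targets": "1 -0.34 -0.86 0.06 0 0 0.2;1 -0.34 -0.86 0.06 0 0 0.2;1 -0.34 -0.86 0.06 0 0 0.2;1 -0.34 -0.86 0.06 0 0 0.2;1 -0.34 -0.86 0.06 0 0 0.2;1 -0.34 -0.86 0.06 0 0 0.2;1 -0.34 -0.86 0.06 0 0 0.2;1 -0.34 -0.86 0.06 0 0 0.2;1 -0.34 -0.86 0.06 0 0 0.2;1 -0.34 -0.86 0.06 0 0 0.2"}}

```text
clock: 24.02
eef_pos: [0.4634, -0.2527, 0.1861]
tool_rot: [0.645, 0.765, 0.0, -0.001]
ft_force: [0.7, -1.2, 0.1]
grip_width: 0.0854
grasp_force: 0.0
```

Call:
{"fn": "step_arm", "kwargs": {"targets": "1 -0.02 -0.06 0 0 0 0;1 -0.02 -0.06 0 0 0 0;1 -0.02 -0.06 0 0 0 0;1 -0.02 -0.06 0 0 0 0"}}

```text
clock: 24.35
eef_pos: [0.4546, -0.281, 0.1862]
tool_rot: [0.645, 0.764, 0.0, -0.001]
ft_force: [0.2, 0.4, -0.4]
grip_width: 0.0854
grasp_force: 0.0
```

```bash
python3 st.py .434 -.229 .08 121; python3 -c "
from tray import *
trays('wrist');trays('top')"
```

```text
[ 0.4546 -0.281   0.1862] psi 99.71 tilt 0.16 j6 0.85 w 0.0854 24.35
shift [-0.0413  0.104  -0.2125] wz 0.4731
wrist centre [ 0.4393 -0.3769] size [56.8 89.6] long 136.6 uv [289. 265.]
wrist centre [ 0.4356 -0.2299] size [55.  88.9] long 121.5 uv [306. 138.]
top centre [ 0.4343 -0.2298] size [53.9 88. ] long 121.6 uv [384. 292.]
```

Call:
{"fn": "step_arm", "kwargs": {"targets": "1 -0.039 0.103 -0.1 0 0 0.482;1 -0.039 0.103 -0.21 0 0 0.482;1 -0.039 0.103 -0.21 0 0 0.482;1 -0.039 0.103 -0.21 0 0 0.482;1 -0.039 0.103 -0.21 0 0 0.482;1 -0.039 0.103 -0.21 0 0 0.482"}}

```text
clock: 24.95
eef_pos: [0.4379, -0.2308, 0.0845]
tool_rot: [0.49, 0.872, -0.0, 0.002]
ft_force: [0.1, -1.1, 1.0]
grip_width: 0.0853
grasp_force: 0.0
```

```bash
python3 st.py .435 -.2295 -.002 121.4
```

```text
[ 0.4379 -0.2308  0.0845] psi 121.36 tilt 0.21 j6 0.54 w 0.0853 24.95
shift [-0.0058  0.0027 -0.1731] wz 0.0009
```

Call:
{"fn": "step_arm", "kwargs": {"targets": "1 -0.005 0.002 -0.08 0 0 0;1 -0.005 0.002 -0.14 0 0 0;1 -0.005 0.002 -0.172 0 0 0;1 -0.005 0.002 -0.172 0 0 0;-1 -0.005 0.002 -0.172 0 0 0;-1 -0.005 0.002 -0.172 0 0 0;-1 -0.005 0.002 -0.172 0 0 0;-1 -0.005 0.002 -0.172 0 0 0;-1 -0.005 0.002 -0.172 0 0 0;-1 -0.005 0.002 -0.172 0 0 0"}}

```text
clock: 25.78
eef_pos: [0.436, -0.231, -0.0003]
tool_rot: [0.489, 0.872, -0.0, 0.003]
ft_force: [0.4, -0.3, 5.4]
grip_width: 0.0539
grasp_force: 63.3
```

```bash
python3 st.py .6178 .1860 .13 91
```

```text
[ 4.36e-01 -2.31e-01 -3.00e-04] psi 121.39 tilt 0.4 j6 0.54 w 0.0539 25.7833
shift [0.3635 0.8341 0.2607] wz -0.6753
```

Call:
{"fn": "step_arm", "kwargs": {"targets": "-1 0 0 0.08 0 0 0;-1 0 0 0.16 0 0 0;-1 0 0 0.24 0 0 0;-1 0.3635 0.831 0.29 0 0 -0.675;-1 0.3635 0.831 0.29 0 0 -0.675;-1 0.3635 0.831 0.29 0 0 -0.675;-1 0.3635 0.831 0.29 0 0 -0.675;-1 0.3635 0.831 0.29 0 0 -0.675;-1 0.3635 0.831 0.29 0 0 -0.675;-1 0.3635 0.831 0.29 0 0 -0.675"}}

```text
clock: 26.62
eef_pos: [0.5433, 0.0203, 0.1337]
tool_rot: [0.701, 0.713, 0.001, 0.001]
ft_force: [1.3, -1.0, -0.0]
grip_width: 0.054
grasp_force: 64.1
```

```bash
python3 st.py .6178 .1845 .13 91
```

```text
[0.5433 0.0203 0.1337] psi 90.99 tilt 0.2 j6 1.59 w 0.054 26.6167
shift [ 0.149   0.3284 -0.0075] wz 0.0002
```

Call:
{"fn": "step_arm", "kwargs": {"targets": "-1 0.149 0.328 -0.008 0 0 0;-1 0.149 0.328 -0.008 0 0 0;-1 0.149 0.328 -0.008 0 0 0;-1 0.149 0.328 -0.008 0 0 0;-1 0.149 0.328 -0.008 0 0 0;-1 0.149 0.328 -0.008 0 0 0;-1 0.149 0.328 -0.008 0 0 0;-1 0.149 0.328 -0.008 0 0 0;-1 0.149 0.328 -0.008 0 0 0"}}

```text
clock: 27.37
eef_pos: [0.6162, 0.1811, 0.1283]
tool_rot: [0.701, 0.713, 0.0, 0.0]
ft_force: [0.5, -0.6, -0.3]
grip_width: 0.0541
grasp_force: 64.1
```

```bash
python3 st.py .6178 .1845 .022 91;  python3 - <<'E'
from h import *
o=bot.get_obs();T=R.from_quat(o["tool_rot"]).as_matrix();p=o["eef_pos"]
im=bot.camera("wrist"); cv2.imwrite("pics/w9.png",im[:,:,::-1])
for x in (43,45,47):print(x,proj("wrist",[p+T@[x/1e3,0,-.0122]]).round(1))
for s in ((-.02,.055),(.02,.055)): print(proj("wrist",[(.6178+s[0]*1-.001,.1860+s[1],.062)]).round(1))
E
```

```text
[0.6162 0.1811 0.1283] psi 90.94 tilt 0.02 j6 1.84 w 0.0541 27.3667
shift [ 0.0031  0.0068 -0.2126] wz 0.0013
43 [[314.8 180. ]]
45 [[314.8 175.6]]
47 [[314.8 171.1]]
[[288.6 135.8]]
[[346.3 136.8]]
```

View pics/w9.png

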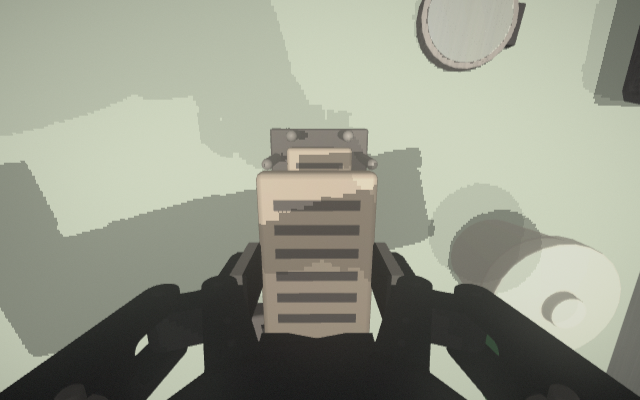

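The tray edge is at row ~173, posts at (291,135) and (348,135), and the first tray is seated in the stand. Lowering onto it.

Call:
{"fn": "step_arm", "kwargs": {"targets": "-1 0.0031 0.0078 -0.04 0 0 0.001;-1 0.0031 0.0078 -0.08 0 0 0.001;-1 0.0031 0.0078 -0.12 0 0 0.001;-1 0.0031 0.0078 -0.15 0 0 0.001;-1 0.0031 0.0078 -0.18 0 0 0.001;-1 0.0031 0.0078 -0.2 0 0 0.001;-1 0.0031 0.0078 -0.212 0 0 0.001;-1 0.0031 0.0078 -0.2135 0 0 0.001;-1 0.0031 0.0078 -0.2135 0 0 0.001"}}

```text
clock: 28.17
eef_pos: [0.6184, 0.186, 0.0213]
tool_rot: [0.701, 0.714, 0.0, 0.0]
ft_force: [-0.8, 0.4, -1.1]
grip_width: 0.0541
grasp_force: 64.1
```

Call:
{"fn": "step_arm", "kwargs": {"targets": "0.6 0 0 0 0 0 0;0.6 0 0 0 0 0 0;0.6 0 0 0 0 0 0;0.6 0 0 0.08 0 0 0;0.6 0 0 0.16 0 0 0;1 0 0 0.24 0 0 0;1 -0.05 -0.1 0.3 0 0 0.2;1 -0.1 -0.2 0.3 0 0 0.4;1 -0.15 -0.3 0.3 0 0 0.5;1 -0.2 -0.4 0.3 0 0 0.6"}}

```text
clock: 29.0
eef_pos: [0.5459, 0.0413, 0.1711]
tool_rot: [0.511, 0.859, 0.001, 0.002]
ft_force: [0.3, -0.8, 0.8]
grip_width: 0.0852
grasp_force: 0.0
```

```bash
python3 st.py .45 -.42 .18 110
```

```text
[0.5459 0.0413 0.1711] psi 118.5 tilt 0.21 j6 1.15 w 0.0852 29.0
shift [-0.1917 -0.9227  0.0178] wz -0.189
```

Call:
{"fn": "step_arm", "kwargs": {"targets": "1 -0.19 -0.92 0.02 0 0 -0.19;1 -0.19 -0.92 0.02 0 0 -0.19;1 -0.19 -0.92 0.02 0 0 -0.19;1 -0.19 -0.92 0.02 0 0 -0.19;1 -0.19 -0.92 0.02 0 0 -0.19;1 -0.19 -0.92 0.02 0 0 -0.19;1 -0.19 -0.92 0.02 0 0 -0.19;1 -0.19 -0.92 0.02 0 0 -0.19;1 -0.19 -0.92 0.02 0 0 -0.19;1 -0.19 -0.92 0.02 0 0 -0.19"}}

```text
clock: 29.83
eef_pos: [0.4611, -0.3678, 0.179]
tool_rot: [0.577, 0.817, 0.0, 0.001]
ft_force: [1.5, -0.2, 0.7]
grip_width: 0.0853
grasp_force: 0.0
```

Call:
{"fn": "step_arm", "kwargs": {"targets": "1 -0.02 -0.11 0 0 0 0;1 -0.02 -0.11 0 0 0 0;1 -0.02 -0.11 0 0 0 0;1 -0.02 -0.11 0 0 0 0;1 -0.02 -0.11 0 0 0 0"}}

```text
clock: 30.25
eef_pos: [0.4519, -0.4196, 0.1782]
tool_rot: [0.577, 0.817, 0.0, -0.0]
ft_force: [-0.6, 0.2, 0.5]
grip_width: 0.0848
grasp_force: 0.0
```

```bash
python3 st.py .4385 -.3775 .08 136; python3 -c "
from tray import *
trays('wrist');trays('top')"
```

```text
[ 0.4519 -0.4196  0.1782] psi 109.59 tilt 0.05 j6 0.48 w 0.0848 30.25
shift [-0.0267  0.0842 -0.1964] wz 0.5869
wrist centre [ 0.7581 -0.5817] size [96.8 53.1] long 19.5 uv [497. 388.]
wrist centre [ 0.439  -0.3791] size [55.2 88.8] long 136.9 uv [317. 149.]
top centre [0.4229 0.6681] size [69.9 88.6] long 91.2 uv [ 16. 289.]
top centre [ 0.4377 -0.3783] size [54.7 88. ] long 136.3 uv [444. 293.]
```

Call:
{"fn": "step_arm", "kwargs": {"targets": "1 -0.027 0.082 -0.1 0 0 0.6;1 -0.027 0.082 -0.19 0 0 0.6;1 -0.027 0.082 -0.19 0 0 0.6;1 -0.027 0.082 -0.19 0 0 0.6;1 -0.027 0.082 -0.19 0 0 0.6;1 -0.027 0.082 -0.19 0 0 0.6;1 -0.027 0.082 -0.19 0 0 0.6"}}

```text
clock: 30.93
eef_pos: [0.4395, -0.3799, 0.0846]
tool_rot: [0.371, 0.929, -0.0, 0.001]
ft_force: [0.7, 0.0, -0.1]
grip_width: 0.0853
grasp_force: 0.0
```

```bash
python3 st.py .4385 -.3785 -.002 136.6
```

```text
[ 0.4395 -0.3799  0.0846] psi 136.49 tilt 0.17 j6 0.05 w 0.0853 30.9333
shift [-0.0021  0.0029 -0.1732] wz 0.0024
```

Call:
{"fn": "step_arm", "kwargs": {"targets": "1 -0.002 0.003 -0.08 0 0 0;1 -0.002 0.003 -0.14 0 0 0;1 -0.002 0.003 -0.172 0 0 0;1 -0.002 0.003 -0.172 0 0 0;-1 -0.002 0.003 -0.172 0 0 0;-1 -0.002 0.003 -0.172 0 0 0;-1 -0.002 0.003 -0.172 0 0 0;-1 -0.002 0.003 -0.172 0 0 0;-1 -0.002 0.003 -0.172 0 0 0;-1 -0.002 0.003 -0.172 0 0 0"}}

```text
clock: 31.77
eef_pos: [0.4391, -0.38, -0.0]
tool_rot: [0.37, 0.929, -0.001, 0.003]
ft_force: [0.5, 0.0, 6.7]
grip_width: 0.054
grasp_force: 64.1
```

Call:
{"fn": "step_arm", "kwargs": {"targets": "-1 0 0 0.08 0 0 0;-1 0 0 0.16 0 0 0;-1 0 0 0.24 0 0 0;-1 0.1 0.3 0.3 0 0 -0.4;-1 0.2 0.6 0.3 0 0 -0.8;-1 0.33 1 0.3 0 0 -1;-1 0.33 1 0.3 0 0 -1;-1 0.33 1 0.3 0 0 -1;-1 0.33 1 0.3 0 0 -1;-1 0.33 1 0.3 0 0 -1"}}

```text
clock: 32.6
eef_pos: [0.5231, -0.1197, 0.1372]
tool_rot: [0.7, 0.714, 0.0, 0.001]
ft_force: [1.0, -0.5, -1.0]
grip_width: 0.054
grasp_force: 63.9
```

```bash
python3 st.py .6178 .185 .14 91
```

```text
[ 0.5231 -0.1197  0.1372] psi 91.16 tilt 0.1 j6 1.33 w 0.054 32.6
shift [0.1893 0.6095 0.0055] wz -0.0037
```

Call:
{"fn": "step_arm", "kwargs": {"targets": "-1 0.189 0.61 0.01 0 0 -0.004;-1 0.189 0.61 0.01 0 0 -0.004;-1 0.189 0.61 0.01 0 0 -0.004;-1 0.189 0.61 0.01 0 0 -0.004;-1 0.189 0.61 0.01 0 0 -0.004;-1 0.189 0.61 0.01 0 0 -0.004;-1 0.189 0.61 0.01 0 0 -0.004;-1 0.189 0.61 0.01 0 0 -0.004;-1 0.189 0.61 0.01 0 0 -0.004;-1 0.189 0.61 0.01 0 0 -0.004"}}

```text
clock: 33.43
eef_pos: [0.6173, 0.1859, 0.1412]
tool_rot: [0.698, 0.717, 0.0, 0.0]
ft_force: [-0.5, -0.4, -0.7]
grip_width: 0.0542
grasp_force: 63.9
```

Call:
{"fn": "step_arm", "kwargs": {"targets": "-1 0 0 0 0 0 0;-1 0 0 0 0 0 0"}}

```text
clock: 33.6
eef_pos: [0.6169, 0.1826, 0.1414]
tool_rot: [0.699, 0.715, -0.0, 0.0]
ft_force: [-0.2, -0.5, -1.0]
grip_width: 0.0541
grasp_force: 63.9
```

```bash
python3 st.py .6178 .1848 .0335 91
```

```text
[0.6169 0.1826 0.1414] psi 91.27 tilt 0.03 j6 1.84 w 0.0541 33.6
shift [ 0.0017  0.0044 -0.2157] wz -0.0059
```

Call:
{"fn": "step_arm", "kwargs": {"targets": "-1 0.0017 0.0044 -0.06 0 0 -0.006;-1 0.0017 0.0044 -0.1 0 0 -0.006;-1 0.0017 0.0044 -0.13 0 0 -0.006;-1 0.0017 0.0044 -0.16 0 0 -0.006;-1 0.0017 0.0044 -0.185 0 0 -0.006;-1 0.0017 0.0044 -0.2 0 0 -0.006;-1 0.0017 0.0044 -0.212 0 0 -0.006;-1 0.0017 0.0044 -0.2155 0 0 -0.006;-1 0.0017 0.0044 -0.2155 0 0 -0.006"}}

```text
clock: 34.35
eef_pos: [0.6181, 0.1856, 0.0334]
tool_rot: [0.701, 0.713, -0.0, -0.0]
ft_force: [-0.3, -1.1, -1.3]
grip_width: 0.0539
grasp_force: 63.9
```

Call:
{"fn": "step_arm", "kwargs": {"targets": "0.6 0 0 0 0 0 0;0.6 0 0 0 0 0 0;0.6 0 0 0 0 0 0;0.6 0 0 0.08 0 0 0;0.6 0 0 0.16 0 0 0;1 0 0 0.24 0 0 0;1 -0.1 -0.16 0.3 0 0 0;1 -0.2 -0.4 0.3 0 0 0;1 -0.2 -0.4 0.3 0 0 0;1 -0.2 -0.4 0.3 0 0 0"}}

```text
clock: 35.18
eef_pos: [0.5432, 0.0393, 0.1791]
tool_rot: [0.7, 0.714, 0.001, 0.001]
ft_force: [0.1, -1.4, 0.5]
grip_width: 0.0852
grasp_force: 0.0
```

Call:
{"fn": "step_arm", "kwargs": {"targets": "1 -0.1 -0.5 0.1 0 0 0;1 -0.1 -0.5 0.1 0 0 0;1 -0.1 -0.5 0.1 0 0 0;1 -0.1 -0.5 0.1 0 0 0;1 -0.1 -0.5 0.1 0 0 0;1 -0.1 -0.5 0.1 0 0 0;1 -0.1 -0.5 0.1 0 0 0;1 -0.1 -0.5 0.1 0 0 0"}}

```text
clock: 35.85
eef_pos: [0.4935, -0.213, 0.2292]
tool_rot: [0.702, 0.712, 0.0, 0.002]
ft_force: [0.8, 0.1, 0.1]
grip_width: 0.0856
grasp_force: 0.0
```

```bash
python3 -c "
from h import *
b=bot.camera('top')[:,:,::-1]; s=bot.camera('side')[:,:,::-1]
A=cv2.resize(b[180:270,180:390],(800,343),interpolation=cv2.INTER_CUBIC)
B=cv2.resize(s[180:290,200:420],(500,250),interpolation=cv2.INTER_CUBIC)
c=np.zeros((593,800,3),np.uint8);c[:343]=A;c[343:,:500]=B;c[343:543,500:]=cv2.resize(b,(300,200));cv2.imwrite('pics/fin.png',c)"; python3 st.py
```

```text
[ 0.4937 -0.2097  0.228 ] psi 91.04 tilt 0.05 j6 1.15 w 0.0856 35.95
```

View pics/fin.png

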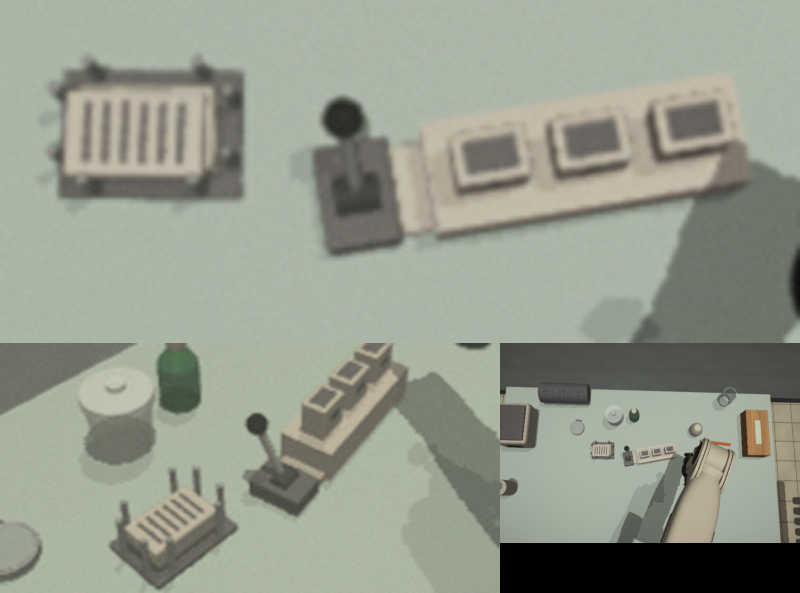

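Final picture: three trays pile flat between the posts (62–215 px), the lever is on the far side and the three packs are seated. I'll check the top tray's centre against the stand, then hand in.

```bash
python3 -c "
from h import *
k=800/210
Q=lambda q,z: ray('top',np.array(q)/k+[180,180],z)
t=Q([(68,86),(213,88),(210,178),(62,172)],.044); print(t.mean(0))
t=Q([(62,70),(243,70),(243,199),(58,197)],.008); print(t.mean(0))"
```

```text
[0.61238207 0.18798278 0.044     ]
[0.61687578 0.18481653 0.008     ]
```

```bash
python3 -c "
from workcell import bot
print(bot.job_done())"
```

```text
the job is handed in; nothing more can be done
None
```

I handed the job in with all three packs seated in the charger, the lever then pushed to its far side, and the three trays piled flat in the stand; the last pictures show this, but the hand-in gave no verdict.

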